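Clip the brush holder onto the desk stand

ROBOT

A 6-joint arm with a two-finger parallel gripper is mounted at the origin on the work surface. World frame = base frame: x ahead of the robot, y to its left, z up, the work surface at z = 0. Lengths are in mm, angles in rad, forces in N, time in s.
With the tool pointing down it reaches from about 300 to 775 mm from the base axis. Payload 14.6 kg.
Tool frame: the origin (TCP) lies on the centre line of the jaws, within the pads' length; the fingertips stand 22 mm ahead of it and the grasp point (between the pads) lies 3 mm ahead of it (manip.tcp_to_tips is the distance from the TCP to the fingertips, in mm); z points along the fingers, y is the direction in which the jaws open and shut (so a half turn about z gives the same grasp; the last joint's range is limited). The gripper opens to 94 mm and grips with 3 to 60 N. Pads are 16 mm wide; open, the fingers measure 119 mm over their backs; the gripper's body (75 mm by 177 mm) begins 78 mm behind the grasp point.
Start: joints at [-1.309, 0.3, 1.521, -0, 1.321, -0.067], TCP at [177.592, -520.529, 200.246] pointing down, gripper open.
Joint ranges: [-3.03, 3.03], [-0.79, 2.21], [0.23, 2.52], [-1.04, 4.18], [0, 3.07], [-2.55, 2.55]. Speed limits (rad/s): [2.22, 2.22, 2.57, 3.14, 3.14, 3.14].

INTERFACE

Orientations are given as [roll, pitch, yaw] about the fixed x, y, z axes, in that order (R = Rz(yaw) Ry(pitch) Rx(roll)).
In Python, from cell import manip, vision, workorder gives the robot as it stands.
- The arm moves only by the tool carry_out, never from a script. Its argument "deltas" is a list of rows, each a list of 3 entries, a list of its own where there are three numbers: the shift along the tool's x, y, z in cm, then the turn about the tool's z in degrees, then the opening, from 0 (shut) to 1 (fully open). A call has 1 to 20 rows; each row shifts and turns the commanded pose from where the row before left it, along the tool's axes as they then stand; what a row does not reach is not made up. A row lasts 1/12 s, in which the tool goes at most 41.7 mm and 7.16 degrees, less where a joint would pass 70% of its speed; a pose out of reach is approached as far as the arm can. A call with a gripper value outside its range is refused whole. The fingers move at their own pace and stop on an object; "grip_force" is the grip in N (left out, the last holds). Time passes only in rows, so rows that do not move let the fingers close. It gives the time, the measured TCP pose, the force and the opening at its end, in the units of the state.
- manip.read_state(): the state, without advancing time (a new reading comes with each control period).
- vision.camera(name): name is "side" or "top"; returns (picture, depth): 420x560x3 uint8, red, green, blue; 420x560 float32, mm along the optical axis (not along the pixel's ray), 0 where there is no reading.
- vision.calibration(name): a dict with "mtx" (3x3 intrinsics, pixels), "distortion" ([k1, k2, p1, p2, k3] as OpenCV has them; the pictures are not rectified), "eye" and "orientation" of the camera in the world. Camera axes: x right, y down, z forward; pixel columns grow to the right and rows downward; lengths in mm; the calibration is good to about 2 mm. A picture is of the moment at which its call begins. calibration takes no time and is no camera call.
- workorder.sign_off(): hands the job in, once; it reports no verdict.
The state is a dict: "clock": time; "joints": joint angles; "qd": joint speeds; "effort": joint torques, N m; "eef_pos": TCP position; "eef_rot": TCP orientation; "wrist_force": force on the tool from outside, world axes, zero at the start; "moment": the same for the moment, N m; "finger_gap": finger opening in mm.
Only numpy, scipy, OpenCV 4.12 (cv2) and the standard library are available. Lean on these libraries where they do the work, as an engineer would, in place of code of your own. Each camera call takes 0.05 s, during which the arm holds its last target.

TASK

Pick up the green brush holder by its grip block and slide its steel C-shaped hub sideways, through the open gap, onto the stand's upright post, above the brass cup. Once the post is fully home in the hub, slide the holder, kept level, down the post until you feel it bottom in the cup, let go without dropping it and leave it sitting level. Work gently (keep every push on the stand under about 12 N), and leave the orange holder and the other things where they are.

Things in the scene. Friction and masses are not known exactly. Their poses are not given: they have to be found in the camera images.
- holder_grip (a point): Green clip-on brush holder, loose, about 120 g, flat on the table. This point: centre of its green grip block, 32 long (x), 14 wide (y), 30 mm high, 66 mm behind (-x) the hub's axis and 23 mm above the hub's underside; z up. Grip from above across the 14 mm. A 14 mm wide arm (underside 8 mm above the hub's) with two brush loops (31 mm to either side) joins it to the hub.
- holder_hub (a point): Same holder: point on the axis of its grey steel C-shaped hub, level with the underside. Hub 36 mm across, 18 mm high; a 15 mm wide slot with a rounded back opens along +x, its flared lips about 20 mm apart, 16 mm ahead of this point. With the post fully home against the slot's back, this point lies 1.5 mm past the post's axis.
- stand: Desk stand fixed to the table: round dark steel foot, 110 mm across, 14 mm high, with an upright steel post 12 mm thick at its centre, ending in a red ball 22 mm across, 170 to 192 mm above the table (too big to put the hub on over the top). Origin: post axis at table level, z up.
- post (a point): Point on the post's axis 140 mm above the table, always clear of the cup below. The brass cup, 52 mm across, is clamped round the post lower down: its floor is 36 to 106 mm above the table, varies, not measured: find it by feel. Its rounded rim stands 5 mm above its floor round a 39.5 mm recess that takes the 36 mm hub. A few N at the wrist suffice: the hub's overhang levers it against the post several times harder.
- spare_grip (a point): An orange holder of just the same shape and size as the green one, loose on the table, to be left alone. Its grip block's centre, 66 mm behind its hub's axis.
- paint: Bystander: blue paint bottle 48 mm across, 120 mm tall, loose. Origin at the centre of its underside.
- mug: Bystander: white mug 80 mm across, 95 mm tall, loose. Origin at the centre of its underside.
- jar: Bystander: amber jar with a black lid, 64 mm across, 75 mm tall, loose. Origin at the centre of its underside.
- brush: Bystander: paint brush lying on the table, loose.
- knife: Bystander: palette knife lying on the table, loose.
- eraser: Bystander: white eraser 60 x 24 x 14 mm lying on the table, loose.
Things that resemble listed ones, but are neither listed nor needed, are in the scene too. What is meant by the part that bears holder_grip is not pink, and is the smaller of those in its own colour.

How it is judged:
By the outcome, as a careful person would: the job done as asked, in the order asked, and still so for the second after the job is handed in, with the robot touching nothing.
It also fails if it takes over 56 s, if anything falls off the work surface, if the arm or the gripper's body presses on something with over 40 N, if the wrist force passes 120 N, or if a joint passes its speed limit or range.

## Working session

There is one attempt and no reset: what is moved stays moved. The work goes in short steps, Python scripts to look and compute and a tool call to move; the robot and the scene stay as the last step left them, time stands still between calls to the robot, and variables do not carry over. Pictures are saved under pics/ and viewed, and the job is handed in when it is done.

Besides the shell and the picture viewer there is one more tool, called after ">>>" as name(argument=value, ...), one argument or row to a line, values as JSON. carry_out: Moves the arm, as the interface text tells. Its arguments: {"type":"object","properties":{"deltas":{"type":"array","items":{"type":"array"}},"grip_force":{"type":"number"}},"required":["deltas"]}

```bash
ls; mkdir -p pics; python3 - <<'E'
from cell import manip, vision
import cv2, numpy as np
print(manip.read_state())
for n in("top","side"):
    im,d=vision.camera(n); cv2.imwrite(f"pics/{n}0.png",im[:,:,::-1]); np.savez(f"{n}0.npz",im=im,d=d); print(n,vision.calibration(n))
E
```

```text
pics
{'clock': 0.0, 'joints': array([-1.30863457e+00,  3.00446410e-01,  1.52158749e+00,  5.99088203e-06,
        1.32069271e+00, -6.65747499e-02]), 'qd': array([-0.00132488, -0.00144584, -0.00066678,  0.00232073,  0.00050082,
       -0.00164913]), 'effort': array([-3.70064654e-04, -5.31806552e+01, -3.52734375e+01,  7.08445231e-02,
        2.44358007e-02, -4.29990610e-05]), 'eef_pos': array([ 177.50804157, -520.28335048,  199.69716492]), 'eef_rot': array([-3.14046159e+00, -8.12273079e-05,  3.28734974e-01]), 'wrist_force': array([ 0.05228857,  0.26225497, -0.37324197]), 'moment': array([-0.02142708, -0.02278207, -0.0427731 ]), 'finger_gap': 93.97897111717421}
top {'mtx': array([[484.06216059,   0.        , 273.61283209],
       [  0.        , 484.06216059, 212.8272858 ],
       [  0.        ,   0.        ,   1.        ]]), 'distortion': array([-0.04472159,  0.        ,  0.        ,  0.        ,  0.        ]), 'eye': array([ 426.63150146,   37.97477942, 1351.84624666]), 'orientation': array([-3.01726982,  0.00321186, -1.55975574])}
side {'mtx': array([[409.20116858,   0.        , 278.27794367],
       [  0.        , 409.20116858, 208.45898312],
       [  0.        ,   0.        ,   1.        ]]), 'distortion': array([-0.03611863,  0.        ,  0.        ,  0.        ,  0.        ]), 'eye': array([ 52.34390853, 722.36868198, 670.96328813]), 'orientation': array([-2.14765435, -0.01401674, -2.47812264])}
```

View pics/top0.png

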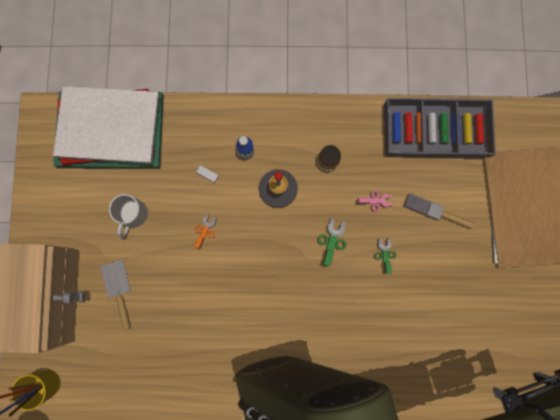

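View pics/side0.png

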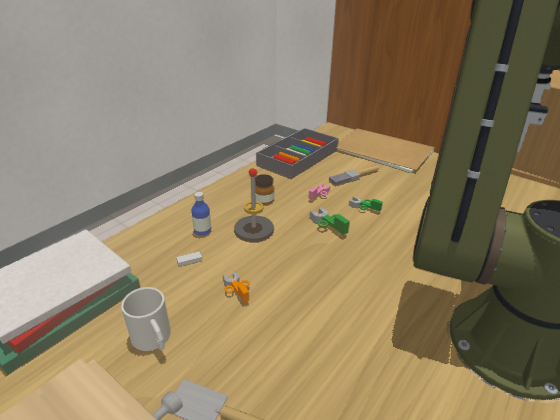

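Top view candidates: a large green holder at about (333,242), a small green one at (386,255), a pink one at (375,201) and the orange one at (205,232). The one meant should be the small green at (386,255): it isn't pink and is the smaller of the two greens. I'll confirm that in a crop and measure.

```bash
cat > h.py <<'E'
import numpy as np, cv2
from scipy.spatial.transform import Rotation as R
from cell import manip, vision
def cal(n):
    c=vision.calibration(n); return c['mtx'],c['distortion'],np.array(c['eye']),R.from_euler('xyz',c['orientation']).as_matrix()
def ray(n,uv):
    K,D,e,M=cal(n); p=cv2.undistortPoints(np.array(uv,float).reshape(-1,1,2),K,D).reshape(-1,2)
    return e,(M@np.c_[p,np.ones(len(p))].T).T
def plane(n,uv,z):
    e,d=ray(n,uv); return e+d*((z-e[2])/d[:,2])[:,None]
def cloud(n,dep):
    h,w=dep.shape; v,u=np.mgrid[:h,:w]; e,d=ray(n,np.c_[u.ravel(),v.ravel()])
    return (e+d*dep.ravel()[:,None]).reshape(h,w,3)
def proj(n,P):
    K,D,e,M=cal(n); rv=cv2.Rodrigues(M.T)[0]; return cv2.projectPoints(np.array(P,float).reshape(-1,1,3),rv,-M.T@e,K,D)[0].reshape(-1,2)
E
python3 - <<'E'
from h import *
t=np.load('top0.npz');s=np.load('side0.npz')
a=cv2.resize(t['im'][190:285,310:430],None,fx=4,fy=4,interpolation=cv2.INTER_CUBIC)
b=cv2.resize(s['im'][175:245,300:390],None,fx=4,fy=4,interpolation=cv2.INTER_CUBIC)
c=np.zeros((380,860,3),np.uint8);c[:,:480]=a;c[:280,490:850]=b
cv2.imwrite('pics/crop1.png',cv2.resize(c[:,:,::-1],None,fx=.93,fy=.93))
for n,q in(("top",t),("side",s)):
    im=q['im'];P=cloud(n,q['d']);hsv=cv2.cvtColor(im,cv2.COLOR_RGB2HSV)
    m=cv2.inRange(hsv,(50,90,40),(80,255,255))
    k,l,st,ce=cv2.connectedComponentsWithStats(m)
    for i in range(1,k):
        if st[i,4]>25:
            p=P[l==i]; print(n,'green',ce[i].round(1),st[i],p.mean(0).round(1),p[:,2].max().round(1))
            hi=(l==i)&(P[:,:,2]>25)
            if hi.sum()>5: print('   hi',hi.sum(),P[hi].mean(0).round(1),np.median(P[hi][:,2]).round(1), np.argwhere(hi).mean(0)[::-1].round(1), 'minrect',cv2.minAreaRect(P[hi][:,:2].astype(np.float32)))
    m=cv2.inRange(hsv,(0,180,100),(8,255,255))|cv2.inRange(hsv,(174,180,100),(180,255,255))
    k,l,st,ce=cv2.connectedComponentsWithStats(m)
    for i in range(1,k):
        if st[i,4]>15: print(n,'red',ce[i].round(1),st[i],np.median(P[l==i],0).round(1))
    m=cv2.inRange(hsv,(15,150,80),(28,255,255))
    k,l,st,ce=cv2.connectedComponentsWithStats(m)
    for i in range(1,k):
        if st[i,4]>25: print(n,'brassy',ce[i].round(1),st[i],np.median(P[l==i],0).round(1))
E
```

```text
top green [158.  132.2] [154  93   8  73 227] [814.6 370.3  41.1] 1351.8
   hi 218 [815.2 370.2  41.8] 29.5 [158. 132.] minrect ((647.2284545898438, 256.74981689453125), (609.080810546875, 122.97444915771484), 33.34775924682617)
top green [443.8 127.9] [440 113   8  30 201] [ 840.  -435.9   27.3] 36.1
   hi 144 [ 840.  -436.8   29.1] 28.6 [444.3 127.7] minrect ((840.751220703125, -437.0679931640625), (85.02252197265625, 17.193096160888672), 0.18123957514762878)
top green [ 56.8 161.8] [ 55 158   6   8  33] [730.5 657.7  29.1] 34.5
   hi 31 [730.2 657.3  29.6] 29.5 [ 56.8 161.9] minrect ((730.01318359375, 658.105712890625), (25.552146911621094, 14.1303129196167), 22.276830673217773)
top green [103.6 164.4] [ 79 163  50   3  98] [723.9 523.   29.3] 35.5
   hi 93 [723.8 523.5  29.6] 29.7 [103.4 164.4] minrect ((724.5709838867188, 523.8800659179688), (7.7149176597595215, 141.17901611328125), 0.4223848879337311)
top green [330.4 247.9] [318 235  28  31 266] [ 497.1 -111.6   33.3] 58.0
   hi 141 [ 483.1 -107.    44.5] 50.0 [329.2 252.8] minrect ((491.7210998535156, -108.59536743164062), (4
[... 1532 characters left out ...]
71.0
   hi 110 [728.3 658.3  35.9] 30.2 [  4.5 356.8] minrect ((408.1202087402344, 693.18408203125), (24.72782325744629, 713.5142211914062), 83.32561492919922)
side red [315.2 141. ] [306 137  20   9  71] [ 839.7 -533.6   26.1]
side red [283.7 158.7] [274 155  21   9  83] [ 841.1 -330.    27.3]
side red [252.  171.1] [249 169   7   6  32] [661.2  39.6 187.8]
side red [ 15.2 340.9] [ 12 338   6   7  17] [727.  632.4  55.9]
side brassy [288.8 155.6] [280 152  19   8  46] [ 839.9 -362.9   27.2]
side brassy [264.6 190. ] [256 185  18  10 113] [725.7 -87.6  48.6]
side brassy [254.6 207.2] [244 201  29  14 167] [659.5  38.2  77.7]
side brassy [239.5 289.1] [224 280  26  23 290] [523.5 249.7  17.9]
```

View pics/crop1.png

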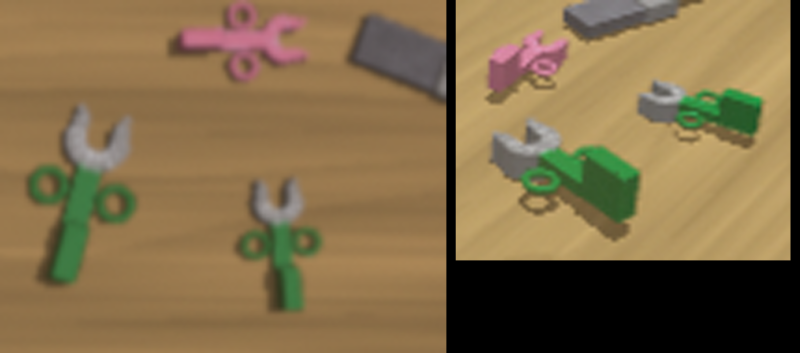

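Crop: the small green holder sits at crop (280,245) and is upright, with its C opening towards +x (up in the picture). The bigger green one is at crop (90,190), and its grip top is at z≈50 against ≈38 for the small one. So the small one is the target. Next come precise poses.

```bash
python3 - <<'E'
from h import *
t=np.load('top0.npz');s=np.load('side0.npz')
for n,q,box in(("top",t,(372,230,402,280)),("side",s,(340,190,390,220))):
    im=q['im'];x0,y0,x1,y1=box
    c=im[y0:y1,x0:x1]; f=8 if n=='top' else 8
    C=cv2.resize(c,None,fx=f,fy=f,interpolation=cv2.INTER_CUBIC); cv2.imwrite(f'pics/z_{n}.png',C[:,:,::-1])
    hsv=cv2.cvtColor(C,cv2.COLOR_RGB2HSV)
    topm=cv2.inRange(hsv,(50,90,40),(80,255,255)); gray=cv2.inRange(hsv,(0,0,85),(180,60,255))
    for nm,m in(('green',topm),('gray',gray)):
        k,l,st,ce=cv2.connectedComponentsWithStats(m)
        for i in range(1,k):
            if st[i,4]>100: print(n,nm,(ce[i]/f+[x0,y0]-.44).round(2),(st[i]/f).round(1))
# ball
def tri(uv1,uv2):
    e1,d1=ray('top',[uv1]);e2,d2=ray('side',[uv2]);d1=d1[0]/np.linalg.norm(d1);d2=d2[0]/np.linalg.norm(d2)
    A=np.c_[d1,-d2];ts=np.linalg.lstsq(A,e2-e1,rcond=None)[0];a=e1+d1*ts[0];b=e2+d2*ts[1];return (a+b)/2,np.linalg.norm(a-b)
print('ball',tri((278.2,176.0),(252,171.1)), plane('top',[(278.2,176.)],181),plane('side',[(252,171.1)],181))
# foot: dark disc, top view
for n,q in(("top",t),("side",s)):
    P=cloud(n,q['d']);r=(np.hypot(P[:,:,0]-660,P[:,:,1]-35)<70)&(P[:,:,2]>9)&(P[:,:,2]<19)
    print(n,'foot',cv2.minEnclosingCircle(P[r][:,:2].astype(np.float32)),r.sum(),np.median(P[r][:,2]))
    r=(np.hypot(P[:,:,0]-660,P[:,:,1]-36)<32)&(P[:,:,2]>25)&(P[:,:,2]<165)
    z=P[r][:,2];print(np.histogram(z,bins=np.arange(25,165,5)))
    r=r&(z.max()>0)&(P[:,:,2]>105)&(P[:,:,2]<165);print('post pts',np.median(P[r],0) if r.any() else None)
E
```

```text
top green [386.12 260.5 ] [  8.2  20.6  10.8  22.4 949.5]
top gray [384.12 244.67] [  5.9   8.5  13.6  12.1 809.5]
side green [371.11 204.21] [  19.2    9.    23.    12.  1456.4]
side green [341.98 217.81] [  0.   25.1   6.9   4.9 150.8]
side gray [354.89 201.91] [  9.1   6.6  13.   11.2 789.6]
ball (array([664.75019608,  33.84140926, 184.33317613]), np.float64(2.565236719320621)) [[664.37290766  33.06803603 181.        ]] [[670.22190569  29.60251978 181.        ]]
top foot ((665.8161010742188, 33.39094161987305), 54.893978118896484) 810 13.86203882693394
(array([  0,   0,   0,   0,   0,   0,   0,   0,   2,  38, 117,  66,   8,
         2,   2,   1,   2,   1,   1,   4,   1,   0,   3,   2,   0,   2,
         1]), array([ 25,  30,  35,  40,  45,  50,  55,  60,  65,  70,  75,  80,  85,
        90,  95, 100, 105, 110, 115, 120, 125, 130, 135, 140, 145, 150,
       155, 160]))
post pts [660.5070143   33.27811824 125.65871076]
side foot ((663.0323486328125, 34.901031494140625), 56.2453727722168) 725 14.346042283477232
(array([  5,   7,   4,   7,   6,   6,   2,   3,   1,  23, 111,  54,   7,
         8,   6,   8,   9,  11,   6,   8,   7,  10,   7,   8,   9,   8,
         9]), array([ 25,  30,  35,  40,  45,  50,  55,  60,  65,  70,  75,  80,  85,
        90,  95, 100, 105, 110, 115, 120, 125, 130, 135, 140, 145, 150,
       155, 160]))
post pts [660.79718932  37.69598585 134.95316163]
```

```bash
python3 - <<'E'
import cv2,numpy as np
a=cv2.imread('pics/z_top.png');b=cv2.imread('pics/z_side.png');s=cv2.imread('pics/side0.png')
c=cv2.resize(s[160:245,225:290],None,fx=5,fy=5,interpolation=cv2.INTER_CUBIC)
H=np.zeros((560,800,3),np.uint8);H[:400,:240]=a;H[:240,245:645]=b;H[245:245+315,250:250+325]=c[:315];
cv2.imwrite('pics/z.png',H)
E
```

```text
(no output)
```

View pics/z.png

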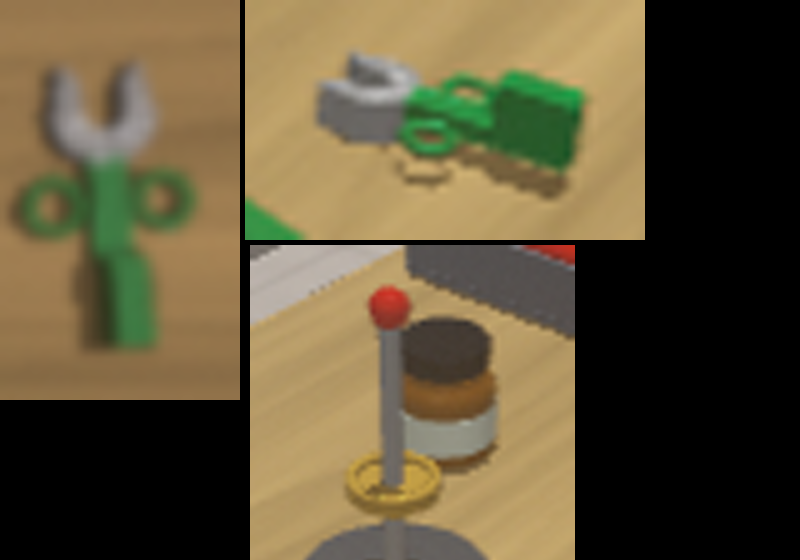

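```bash
python3 - <<'E'
from h import *
t=np.load('top0.npz');s=np.load('side0.npz')
f=lambda x,y:(372+x/8-.44,230+y/8-.44)
g=lambda x,y:(340+(x-245)/8-.44,190+y/8-.44)
hub=plane('top',[f(101,108)],18)[0];lo=plane('top',[f(50,207),f(162,200)],12);gr=plane('top',[f(133,300)],38)[0]
print(hub,lo,lo.mean(0),gr); v=hub-gr;print(np.hypot(*v[:2]),np.arctan2(v[1],v[0])*57.3)
w=lo[0]-lo[1];print('loops',np.hypot(*w[:2]),np.arctan2(-w[0],w[1])*57.3)
# side: grip top face corners approx, hub
print('side grip top corners',plane('side',[g(505,72),g(583,92),g(497,92),g(572,108)],38))
print(plane('side',[g(497,92),g(572,108)],38))
# depth clouds
for n,q in(("top",t),("side",s)):
    im=q['im'];P=cloud(n,q['d']);hsv=cv2.cvtColor(im,cv2.COLOR_RGB2HSV);m=cv2.inRange(hsv,(50,90,40),(80,255,255))>0
    m&=(abs(P[:,:,0]-450)<60)&(abs(P[:,:,1]+262)<60)&(P[:,:,2]<45)
    r=m&(P[:,:,2]>34);print(n,r.sum(),P[r].mean(0),cv2.minAreaRect(P[r][:,:2].astype(np.float32)))
    gmask=(cv2.inRange(hsv,(0,0,85),(180,60,255))>0)&(abs(P[:,:,0]-500)<40)&(abs(P[:,:,1]+255)<30)&(P[:,:,2]>14)&(P[:,:,2]<22)
    print('gray',gmask.sum(),cv2.minEnclosingCircle(P[gmask][:,:2].astype(np.float32)),cv2.minAreaRect(P[gmask][:,:2].astype(np.float32)))
E
```

```text
[ 512.41259977 -262.03136856   18.        ] [[ 478.40526499 -245.15486805   12.        ]
 [ 481.17360336 -284.05368712   12.        ]] [ 479.78943417 -264.60427758   12.        ] [ 446.29599975 -267.38315684   38.        ]
66.33284582738754 4.628041136536482
loops 38.997202751411905 4.071043780515741
side grip top corners [[ 461.91410895 -268.32712331   38.        ]
 [ 432.95000511 -273.96211845   38.        ]
 [ 457.68907648 -253.69022104   38.        ]
 [ 431.13437759 -261.20960942   38.        ]]
[[ 457.68907648 -253.69022104   38.        ]
 [ 431.13437759 -261.20960942   38.        ]]
top 42 [ 445.11342033 -266.74825528   37.93344509] ((446.4959716796875, -266.92364501953125), (27.348520278930664, 11.24725341796875), 2.9057769775390625)
gray 75 ((511.041259765625, -262.2155456542969), 18.238811492919922) ((509.0989685058594, -261.5985107421875), (31.477619171142578, 33.791812896728516), 7.195033073425293)
side 33 [ 444.07038217 -264.35173378   37.30819602] ((444.0601501464844, -266.83905029296875), (29.896699905395508, 14.021385192871094), 2.9946696758270264)
gray 57 ((510.43255615234375, -262.3669128417969), 19.25066375732422) ((510.26171875, -262.483154296875), (28.75503158569336, 36.74234390258789), 7.589163303375244)
```

>>> carry_out(
  deltas=[
    [[0,0,0],4.8,0.5],
    [[0,0,0],4.8,0.5],
    [[0,0,0],4.8,0.5],
    [[2.05,-1.655,0.7],0,0.5],
    [[2.05,-1.655,0.7],0,0.5],
    [[2.05,-1.655,0.7],0,0.5],
    [[2.05,-1.655,0.7],0,0.5],
    [[2.05,-1.655,0.7],0,0.5],
    [[2.05,-1.655,0.7],0,0.5],
    [[2.05,-1.655,0.7],0,0.5],
    [[2.05,-1.655,0.7],0,0.5],
    [[2.05,-1.655,0.7],0,0.5],
    [[2.05,-1.655,0.7],0,0.5],
    [[2.05,-1.655,0.7],0,0.5],
    [[2.05,-1.655,0.7],0,0.5],
    [[2.05,-1.655,0.7],0,0.5],
    [[2.05,-1.655,0.7],0,0.5],
    [[0,0,0],0,0.5],
  ],
)

```text
clock: 1.6
eef_pos: [447.5, -264.4, 100.7]
eef_rot: [-3.14, 0.001, 0.08]
wrist_force: [-0.5, 0.6, -0.3]
finger_gap: 46.8
```

```bash
python3 - <<'E'
from h import *
im,d=vision.camera('top');im2,d2=vision.camera('side')
s=manip.read_state();print(s['eef_pos'],s['eef_rot'],s['wrist_force'],s['clock'])
p=s['eef_pos'];print(proj('side',[p+[0,0,-22],[445.8,-267,38]]))
a=cv2.resize(im[220:300,350:430],None,fx=4.5,fy=4.5,interpolation=cv2.INTER_CUBIC);b=cv2.resize(im2[150:230,330:410],None,fx=4.5,fy=4.5,interpolation=cv2.INTER_CUBIC)
cv2.imwrite('pics/pre.png',np.hstack([a,b])[:,:,::-1])
E
```

```text
[ 445.87601976 -266.73133204  101.80799514] [-3.14097684e+00  8.65407954e-04  7.91520615e-02] [-0.60984199 -0.78978364 -0.2212724 ] 1.7
[[378.80128536 188.32844867]
 [376.77961427 200.56354274]]
```

View pics/pre.png

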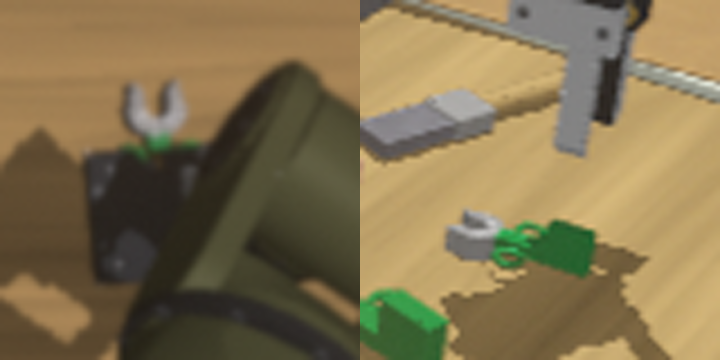

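The gripper is above the small green grip block (side crop (570,245)), with the fingers straddling it. Now down and close.

>>> carry_out(
  deltas=[
    [[0,0,1.0],0,0.5],
    [[0,0,1.2],0,0.5],
    [[0,0,1.2],0,0.5],
    [[0,0,1.2],0,0.5],
    [[0,0,1.2],0,0.5],
    [[0,0,0.9],0,0.5],
    [[0,0,0.5],0,0.5],
    [[0,0,0.3],0,0.5],
    [[0,0,0],0,0.5],
    [[0,0,0],0,0],
    [[0,0,0],0,0],
    [[0,0,0],0,0],
    [[0,0,0],0,0],
    [[0,0,0],0,0],
    [[0,0,0],0,0],
  ],
  grip_force=45,
)

```text
clock: 2.95
eef_pos: [445.9, -267.3, 27.4]
eef_rot: [3.141, -0.0, 0.078]
wrist_force: [0.2, 0.5, 0.4]
finger_gap: 13.5
```

```bash
python3 - <<'E'
from h import *
im2,d2=vision.camera('side')
s=manip.read_state();print(s['eef_pos'],s['eef_rot'],s['wrist_force'],s['clock'],s['finger_gap'])
cv2.imwrite('pics/grip.png',cv2.resize(im2[160:240,330:410],None,fx=4.5,fy=4.5,interpolation=cv2.INTER_CUBIC)[:,:,::-1])
E
```

```text
[ 445.8418265  -267.29086057   27.34450668] [ 3.14153179e+00 -1.11909388e-04  7.75219639e-02] [0.09001874 0.0962641  0.49177734] 3.0 12.894407385471919
```

View pics/grip.png

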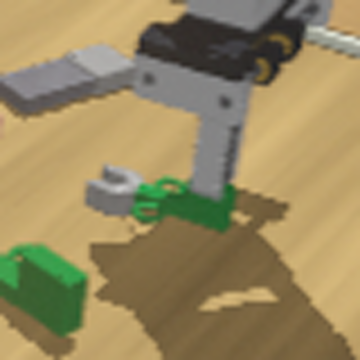

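>>> carry_out(
  deltas=[
    [[0,0,0],0,0],
    [[0,0,-0.3],0,0],
    [[0,0,-0.7],0,0],
    [[0,0,-1.2],0,0],
    [[0,0,-1.6],0,0],
    [[0,0,-1.6],0,0],
    [[0,0,-1.6],0,0],
    [[0,0,-1.6],0,0],
    [[0,0,-1.6],0,0],
    [[0,0,-1.0],0,0],
    [[0,0,-0.5],0,0],
    [[0,0,-0.3],0,0],
    [[0,0,0],0,0],
    [[0,0,0],0,0],
    [[0,0,0],0,0],
  ],
)

```text
clock: 4.25
eef_pos: [445.5, -267.1, 146.5]
eef_rot: [-3.141, 0.001, 0.077]
wrist_force: [-0.1, 0.8, -2.4]
finger_gap: 13.0
```

```bash
cat > look.py <<'E'
import sys
from h import *
def look(name,top=None,side=None,f=5):
    o=[]
    for n,b in(('top',top),('side',side)):
        if b is None: continue
        im,d=vision.camera(n); np.savez(f'{n}_{name}.npz',im=im,d=d)
        o.append(cv2.resize(im[b[1]:b[3],b[0]:b[2]],None,fx=f,fy=f,interpolation=cv2.INTER_CUBIC))
    H=max(x.shape[0] for x in o);o=[np.pad(x,((0,H-x.shape[0]),(0,4),(0,0))) for x in o]
    cv2.imwrite(f'pics/{name}.png',np.hstack(o)[:,:,::-1])
    s=manip.read_state();print(s['clock'],s['eef_pos'].round(2),s['eef_rot'].round(4),s['wrist_force'].round(2),s['moment'].round(3),round(s['finger_gap'],2))
E
python3 -c "
from look import *
look('lift',(370,205,430,285),(320,130,410,210),5)"
```

```text
4.35 [ 445.6  -267.18  146.62] [-3.1409e+00  9.0000e-04  7.7500e-02] [ 1.09  0.19 -1.18] [0.018 0.051 0.059] 13.02
```

View pics/lift.png

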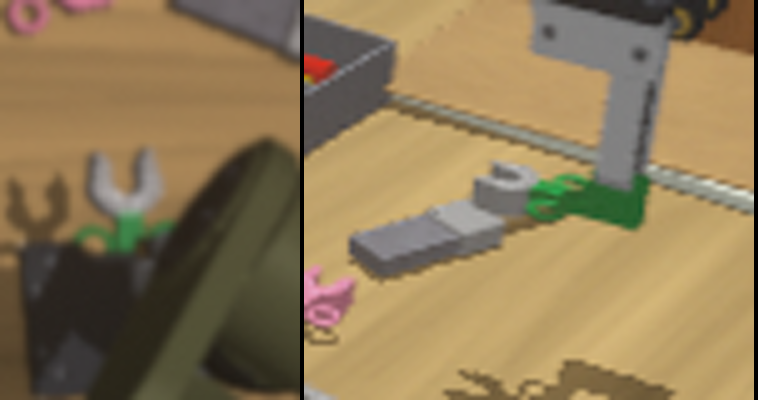

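```bash
python3 - <<'E'
from h import *
h=plane('top',[(394.6,240.0)],137.5)[0];print(h, h[:2]-[445.6,-267.2])
v=h[:2]-[445.6,-267.2];print(np.hypot(*v),np.degrees(np.arctan2(v[1],v[0])))
q=np.load('top_lift.npz');P=cloud('top',q['d']);hsv=cv2.cvtColor(q['im'],cv2.COLOR_RGB2HSV)
g=(cv2.inRange(hsv,(0,0,85),(180,60,255))>0)&(abs(P[:,:,0]-512)<35)&(abs(P[:,:,1]+262)<30)&(P[:,:,2]>131)&(P[:,:,2]<144)
print(g.sum(),np.median(P[g][:,2]),cv2.minEnclosingCircle(P[g][:,:2].astype(np.float32)),cv2.minAreaRect(P[g][:,:2].astype(np.float32)))
th=.0775;c,s=np.cos(th),np.sin(th)
# staging: hub 55 short of post along heading
post=np.array([665,33.4]);ax=np.array([c,s])
tgt=post-ax*(66+55);d=tgt-[445.6,-267.2];print('tgt',tgt,'tool',d@[c,s],d@[s,-c])
E
```

```text
[ 512.67997765 -261.58948354  137.5       ] [67.07997765  5.61051646]
67.3141983263561 4.7810459295806025
100 136.63821308773117 ((511.7066345214844, -262.0190734863281), 18.380245208740234) ((510.0957336425781, -261.96148681640625), (30.097734451293945, 32.77864074707031), 0.25868526101112366)
tgt [544.36319628  24.03188445] tool 121.01463033029222 -282.71122847543927
```

>>> carry_out(
  deltas=[
    [[0.34,-0.8,0],0,0],
    [[0.68,-1.6,0],0,0],
    [[0.94,-2.2,0],0,0],
    [[0.94,-2.2,0],0,0],
    [[0.94,-2.2,0],0,0],
    [[0.94,-2.2,0],0,0],
    [[0.94,-2.2,0],0,0],
    [[0.94,-2.2,0],0,0],
    [[0.94,-2.2,0],0,0],
    [[0.94,-2.2,0],0,0],
    [[0.94,-2.2,0],0,0],
    [[0.94,-2.2,0],0,0],
    [[0.94,-2.2,0],0,0],
    [[0.5,-1.17,0],0,0],
    [[0.21,-0.5,0],0,0],
    [[0,0,0],0,0],
    [[0,0,0],0,0],
    [[0,0,0],0,0],
  ],
)

```text
clock: 5.85
eef_pos: [544.0, 23.0, 147.2]
eef_rot: [3.141, 0.0, 0.076]
wrist_force: [0.1, -0.4, -1.1]
finger_gap: 13.2
```

```bash
python3 -c "
from look import *
look('stage',(245,150,315,240),(215,140,305,240),5)"
```

```text
5.95 [544.13  22.98 147.33] [ 3.1415e+00 -1.0000e-04  7.6300e-02] [-0.02 -0.22 -0.81] [-0.04   0.115  0.027] 13.28
```

View pics/stage.png

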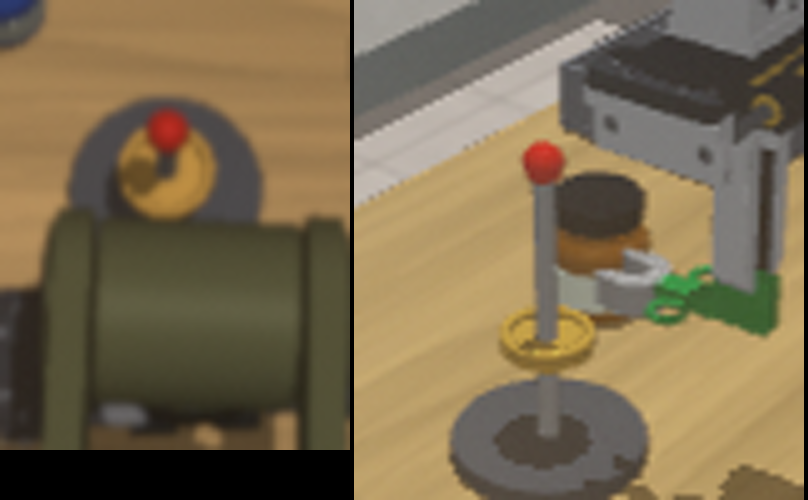

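>>> carry_out(
  deltas=[
    [[0.3,-0.04,0],0,0],
    [[0.6,-0.04,0],0,0],
    [[0.8,0,0],0,0],
    [[0.8,0,0],0,0],
    [[0.4,0,0],0,0],
    [[0.1,0,0],0,0],
    [[0,0,0],0,0],
    [[0,0,0],0,0],
    [[0,0,0],0,0],
  ],
)

```text
clock: 6.7
eef_pos: [573.9, 27.0, 147.2]
eef_rot: [3.142, 0.0, 0.078]
wrist_force: [0.4, 1.1, -1.0]
finger_gap: 13.0
```

```bash
python3 -c "
from look import *
look('near',(245,150,315,220),(235,160,305,240),5.4)
p=manip.read_state()['eef_pos'];print(proj('side',[p+[66.3,5.2,-9.5],[665,33.3,138],[665,33.3,181]]),proj('top',[p+[66.3,5.2,-9.5]]))"
```

```text
6.8 [573.97  27.03 147.33] [-3.1416 -0.      0.0775] [-0.21 -0.83 -1.16] [-0.063  0.112 -0.016] 13.17
[[260.48695673 189.88531973]
 [252.9238595  186.92313808]
 [252.59343542 172.24035044]] [[278.33149914 188.69890032]]
```

View pics/near.png

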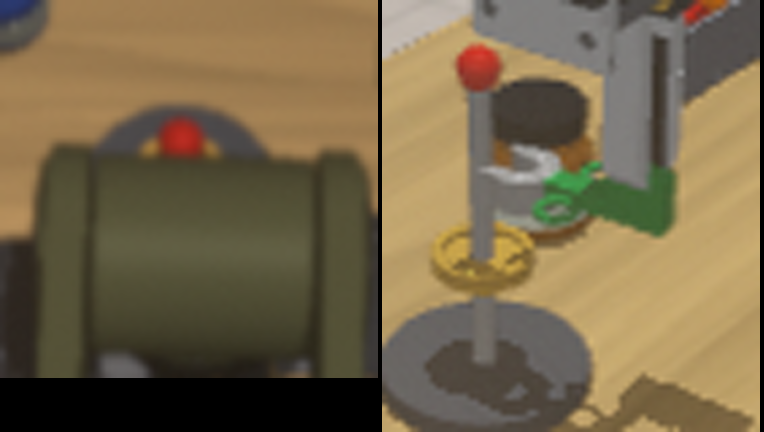

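>>> carry_out(
  deltas=[
    [[0.1,0,0],0,0],
    [[0.2,0,0],0,0],
    [[0.2,0,0],0,0],
    [[0.2,0,0],0,0],
    [[0.2,0,0],0,0],
    [[0.2,0,0],0,0],
    [[0.1,0,0],0,0],
    [[0,0,0],0,0],
    [[0,0,0],0,0],
    [[0,0,0],0,0],
  ],
)

```text
clock: 7.63
eef_pos: [586.0, 27.9, 147.2]
eef_rot: [-3.142, 0.0, 0.077]
wrist_force: [-0.3, -0.7, -0.3]
finger_gap: 12.8
```

```bash
python3 -c "
from look import *
s=manip.read_state();print(s['wrist_force'],s['moment'],s['eef_pos'])"
```

```text
[-0.30180654 -0.7211327  -0.28053028] [0.01140057 0.10798662 0.00592203] [586.0159889   27.92471692 147.21438269]
```

>>> carry_out(
  deltas=[
    [[0.1,0,0],0,0],
    [[0.1,0,0],0,0],
    [[0.1,0,0],0,0],
    [[0.1,0,0],0,0],
    [[0.1,0,0],0,0],
    [[0.1,0,0],0,0],
    [[0,0,0],0,0],
    [[0,0,0],0,0],
  ],
)

```text
clock: 8.3
eef_pos: [592.1, 28.4, 147.2]
eef_rot: [-3.142, 0.0, 0.077]
wrist_force: [0.4, 0.0, -1.4]
finger_gap: 13.4
```

```bash
python3 -c "
from look import *
look('ins1',None,(235,160,305,240),7)"
```

```text
8.35 [592.04  28.39 147.2 ] [-3.1416e+00  1.0000e-04  7.7500e-02] [-0.76 -0.89 -0.96] [0.011 0.039 0.032] 13.01
```

View pics/ins1.png

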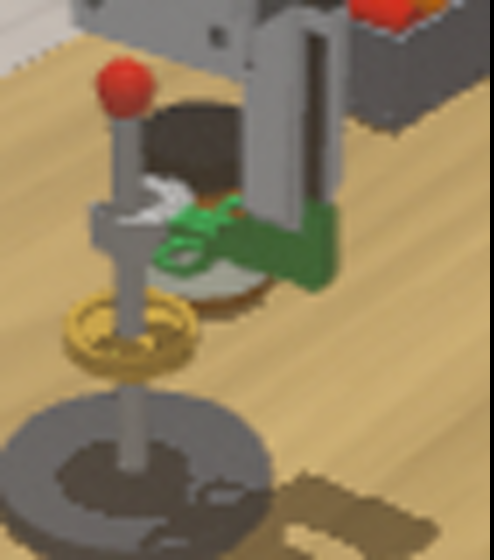

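The post is inside the lips: the near lip at crop (110,225) passes in front of it. There's no force yet, so I'll keep going.

>>> carry_out(
  deltas=[
    [[0.1,0,0],0,0],
    [[0.1,0,0],0,0],
    [[0.1,0,0],0,0],
    [[0.1,0,0],0,0],
    [[0.1,0,0],0,0],
    [[0,0,0],0,0],
    [[0,0,0],0,0],
  ],
)

```text
clock: 8.93
eef_pos: [597.1, 28.8, 147.2]
eef_rot: [3.142, 0.0, 0.077]
wrist_force: [-1.0, 0.2, -0.8]
finger_gap: 13.1
```

>>> carry_out(
  deltas=[
    [[0.05,0,0],0,0],
    [[0.05,0,0],0,0],
    [[0.05,0,0],0,0],
    [[0,0,0],0,0],
  ],
)

```text
clock: 9.27
eef_pos: [598.6, 28.9, 147.3]
eef_rot: [3.142, -0.0, 0.077]
wrist_force: [-0.2, 0.4, -1.9]
finger_gap: 13.3
```

>>> carry_out(
  deltas=[
    [[0.05,0,0],0,0],
    [[0.05,0,0],0,0],
    [[0,0,0],0,0],
  ],
)

```text
clock: 9.52
eef_pos: [599.6, 29.0, 147.2]
eef_rot: [-3.142, -0.0, 0.077]
wrist_force: [0.7, -1.2, -0.6]
finger_gap: 13.2
```

>>> carry_out(
  deltas=[
    [[0.05,0,0],0,0],
    [[0,0,0],0,0],
    [[0,0,0],0,0],
  ],
)

```text
clock: 9.77
eef_pos: [600.0, 29.0, 147.2]
eef_rot: [-3.142, 0.0, 0.078]
wrist_force: [0.3, -0.2, -1.5]
finger_gap: 13.5
```

>>> carry_out(
  deltas=[
    [[0.05,0,0],0,0],
    [[0,0,0],0,0],
    [[0,0,0],0,0],
  ],
)

```text
clock: 10.02
eef_pos: [600.5, 29.0, 147.2]
eef_rot: [-3.142, 0.0, 0.077]
wrist_force: [-0.2, 0.9, -0.7]
finger_gap: 13.1
```

>>> carry_out(
  deltas=[
    [[0.03,0,0],0,0],
    [[0,0,0],0,0],
    [[0,0,0],0,0],
  ],
)

```text
clock: 10.27
eef_pos: [600.8, 29.1, 147.2]
eef_rot: [3.142, 0.0, 0.077]
wrist_force: [-0.3, 0.1, -2.1]
finger_gap: 13.1
```

>>> carry_out(
  deltas=[
    [[0.03,0,0],0,0],
    [[0,0,0],0,0],
    [[0,0,0],0,0],
  ],
)

```text
clock: 10.52
eef_pos: [601.0, 29.1, 147.2]
eef_rot: [-3.142, 0.0, 0.078]
wrist_force: [-2.6, 0.5, -0.6]
finger_gap: 13.5
```

>>> carry_out(
  deltas=[
    [[0.03,0,0],0,0],
    [[0,0,0],0,0],
    [[0,0,0],0,0],
  ],
)

```text
clock: 10.77
eef_pos: [601.0, 29.1, 147.2]
eef_rot: [-3.142, 0.001, 0.077]
wrist_force: [-5.2, 0.3, 1.4]
finger_gap: 13.3
```

```bash
python3 -c "
from look import *
look('ins2',None,(235,160,305,240),7)"
```

```text
10.8167 [601.01  29.08 147.17] [-3.1416e+00  1.2000e-03  7.7500e-02] [-5.61 -1.23  0.43] [-0.065  1.099  0.049] 13.43
```

View pics/ins2.png

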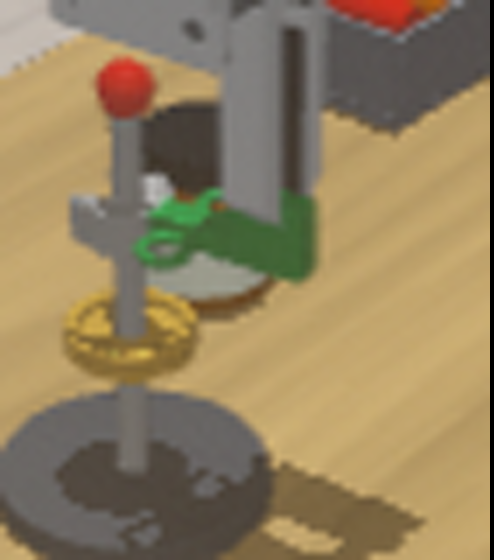

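Home contact felt: -5.6 N at x≈601, and the slot back sits against the post in the crop at (130,225). I'll relax that push, then feel for the sides of the slot to centre it.

>>> carry_out(
  deltas=[
    [[-0.1,0,0],0,0],
    [[0,-0.05,0],0,0],
    [[0,-0.05,0],0,0],
    [[0,0,0],0,0],
    [[0,0,0],0,0],
  ],
)

```text
clock: 11.23
eef_pos: [600.4, 30.1, 147.3]
eef_rot: [3.142, -0.0, 0.078]
wrist_force: [0.3, -0.9, -1.5]
finger_gap: 13.1
```

>>> carry_out(
  deltas=[
    [[0,-0.05,0],0,0],
    [[0,0,0],0,0],
    [[0,0,0],0,0],
  ],
)

```text
clock: 11.48
eef_pos: [600.3, 30.5, 147.2]
eef_rot: [3.142, -0.0, 0.077]
wrist_force: [-0.1, -0.4, -1.9]
finger_gap: 13.1
```

>>> carry_out(
  deltas=[
    [[0,-0.04,0],0,0],
    [[0,0,0],0,0],
    [[0,0,0],0,0],
  ],
)

```text
clock: 11.73
eef_pos: [600.3, 30.9, 147.3]
eef_rot: [3.141, -0.0, 0.077]
wrist_force: [0.4, -1.5, -1.2]
finger_gap: 13.3
```

>>> carry_out(
  deltas=[
    [[0,-0.04,0],0,0],
    [[0,0,0],0,0],
    [[0,0,0],0,0],
  ],
)

```text
clock: 11.98
eef_pos: [600.2, 31.2, 147.3]
eef_rot: [3.141, 0.0, 0.077]
wrist_force: [-0.3, -2.0, -1.9]
finger_gap: 13.5
```

>>> carry_out(
  deltas=[
    [[0,0.15,0],0,0],
    [[0,0.1,0],0,0],
    [[0,0,0],0,0],
    [[0,0,0],0,0],
  ],
)

```text
clock: 12.32
eef_pos: [600.5, 28.9, 147.3]
eef_rot: [-3.141, -0.0, 0.077]
wrist_force: [-1.0, 0.2, -1.4]
finger_gap: 13.4
```

>>> carry_out(
  deltas=[
    [[0,0.05,0],0,0],
    [[0,0,0],0,0],
    [[0,0,0],0,0],
  ],
)

```text
clock: 12.57
eef_pos: [600.5, 28.4, 147.2]
eef_rot: [-3.142, 0.0, 0.078]
wrist_force: [0.4, 0.6, -0.5]
finger_gap: 12.8
```

>>> carry_out(
  deltas=[
    [[0,0.04,0],0,0],
    [[0,0,0],0,0],
    [[0,0,0],0,0],
  ],
)

```text
clock: 12.82
eef_pos: [600.5, 28.0, 147.2]
eef_rot: [-3.142, 0.0, 0.077]
wrist_force: [0.1, -1.3, -0.9]
finger_gap: 13.3
```

>>> carry_out(
  deltas=[
    [[0,0.04,0],0,0],
    [[0,0,0],0,0],
    [[0,0,0],0,0],
  ],
)

```text
clock: 13.07
eef_pos: [600.5, 27.6, 147.2]
eef_rot: [-3.142, 0.0, 0.077]
wrist_force: [0.4, 1.0, -0.6]
finger_gap: 13.1
```

>>> carry_out(
  deltas=[
    [[0,0.04,0],0,0],
    [[0,0,0],0,0],
    [[0,0,0],0,0],
  ],
)

```text
clock: 13.32
eef_pos: [600.5, 27.2, 147.2]
eef_rot: [-3.141, 0.0, 0.078]
wrist_force: [-0.5, 2.1, -1.0]
finger_gap: 13.2
```

Sides were felt at y 31.2 (-2 N) and 27.2 (+2 N), so the centre is 29.2. I'll go there and descend to above the rim (~z 80 by depth).

>>> carry_out(
  deltas=[
    [[0,-0.1,0],0,0],
    [[0,-0.1,0],0,0],
    [[0,0,0.2],0,0],
    [[0,0,0.4],0,0],
    [[0,0,0.5],0,0],
    [[0,0,0.5],0,0],
    [[0,0,0.5],0,0],
    [[0,0,0.5],0,0],
    [[0,0,0.3],0,0],
    [[0,0,0.2],0,0],
    [[0,0,0],0,0],
    [[0,0,0],0,0],
  ],
)

```text
clock: 14.32
eef_pos: [600.5, 29.1, 116.3]
eef_rot: [-3.142, -0.0, 0.077]
wrist_force: [-0.6, 0.6, -1.2]
finger_gap: 13.3
```

```bash
python3 -c "
from look import *
look('dn1',None,(235,160,305,240),7)"
```

```text
14.3667 [600.54  29.16 116.45] [ 3.1416e+00 -3.0000e-04  7.7500e-02] [ 0.24  0.37 -1.09] [0.008 0.064 0.045] 13.33
```

View pics/dn1.png

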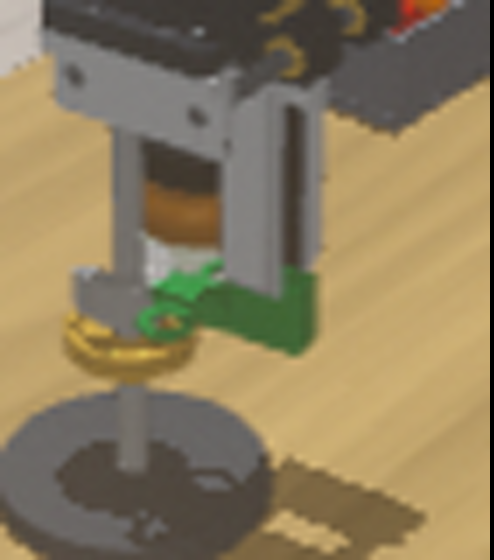

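The hub is just above the cup (crop (110,310) over the rim at (130,345)), centred on the post. Now fine steps down.

>>> carry_out(
  deltas=[
    [[0,0,0.1],0,0],
    [[0,0,0.1],0,0],
    [[0,0,0.1],0,0],
    [[0,0,0.1],0,0],
    [[0,0,0.1],0,0],
    [[0,0,0],0,0],
    [[0,0,0],0,0],
  ],
)

```text
clock: 14.95
eef_pos: [600.4, 29.1, 111.2]
eef_rot: [-3.142, 0.0, 0.077]
wrist_force: [0.2, 0.1, -0.4]
finger_gap: 13.1
```

>>> carry_out(
  deltas=[
    [[0,0,0.05],0,0],
    [[0,0,0.05],0,0],
    [[0,0,0.05],0,0],
    [[0,0,0],0,0],
  ],
)

```text
clock: 15.28
eef_pos: [600.4, 29.1, 109.7]
eef_rot: [3.142, 0.0, 0.077]
wrist_force: [-0.1, 0.9, -0.5]
finger_gap: 13.2
```

>>> carry_out(
  deltas=[
    [[0,0,0.05],0,0],
    [[0,0,0.05],0,0],
    [[0,0,0],0,0],
  ],
)

```text
clock: 15.53
eef_pos: [600.4, 29.1, 108.7]
eef_rot: [3.142, 0.0, 0.077]
wrist_force: [-0.5, 0.3, 1.4]
finger_gap: 13.2
```

>>> carry_out(
  deltas=[
    [[0,0,0.05],0,0],
    [[0,0,0.05],0,0],
    [[0,0,0],0,0],
  ],
)

```text
clock: 15.78
eef_pos: [600.3, 29.1, 107.7]
eef_rot: [-3.142, 0.0, 0.078]
wrist_force: [-2.9, -0.7, 0.8]
finger_gap: 13.1
```

>>> carry_out(
  deltas=[
    [[-0.05,0,0],0,0],
    [[0,0,0],0,0],
    [[0,0,0],0,0],
  ],
)

```text
clock: 16.03
eef_pos: [600.0, 29.1, 107.8]
eef_rot: [3.142, -0.0, 0.077]
wrist_force: [-0.4, 0.4, -0.0]
finger_gap: 13.2
```

>>> carry_out(
  deltas=[
    [[0,0,0.05],0,0],
    [[0,0,0],0,0],
    [[0,0,0],0,0],
  ],
)

```text
clock: 16.28
eef_pos: [599.9, 29.1, 107.3]
eef_rot: [-3.142, -0.0, 0.077]
wrist_force: [-1.4, -0.8, 1.0]
finger_gap: 12.9
```

```bash
python3 -c "
from look import *
look('dn2',None,(235,160,305,240),7)"
```

```text
16.3333 [599.91  29.13 107.24] [-3.1416e+00  1.0000e-04  7.7500e-02] [-2.37 -0.38  0.15] [ 0.011  0.207 -0.001] 12.89
```

View pics/dn2.png

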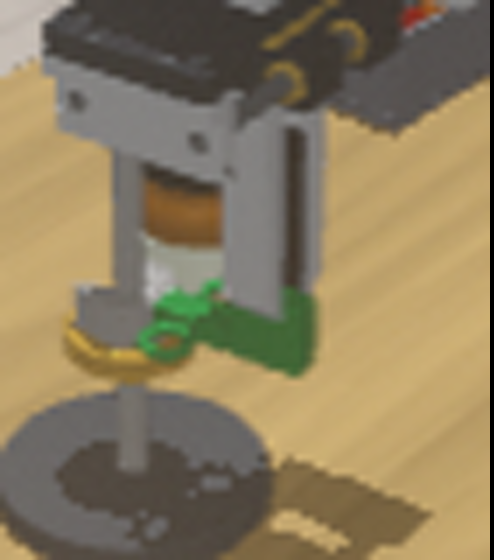

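>>> carry_out(
  deltas=[
    [[-0.06,0,0],0,0],
    [[0,0,0],0,0],
    [[0,0,0],0,0],
  ],
)

```text
clock: 16.58
eef_pos: [599.3, 29.1, 107.2]
eef_rot: [-3.142, -0.0, 0.077]
wrist_force: [0.2, 0.2, 0.1]
finger_gap: 12.8
```

>>> carry_out(
  deltas=[
    [[0,0,0.05],0,0],
    [[0,0,0],0,0],
    [[0,0,0],0,0],
  ],
)

```text
clock: 16.83
eef_pos: [599.3, 29.1, 106.7]
eef_rot: [3.142, 0.0, 0.078]
wrist_force: [-1.6, -0.5, 0.8]
finger_gap: 13.1
```

>>> carry_out(
  deltas=[
    [[0,0,0.05],0,0],
    [[0,0,0],0,0],
    [[0,0,0],0,0],
  ],
)

```text
clock: 17.08
eef_pos: [599.2, 29.0, 106.2]
eef_rot: [-3.142, 0.0, 0.077]
wrist_force: [-4.1, -0.3, 1.4]
finger_gap: 12.9
```

```bash
python3 - <<'E'
from h import *
for n in('top','side'):
    q=np.load(n+'0.npz');P=cloud(n,q['d']);r=np.hypot(P[:,:,0]-665,P[:,:,1]-33.4)
    cen=np.array([665,33.4])
    # refine centre by depth
    b=(r<32)&(P[:,:,2]>66)&(P[:,:,2]<88);c=cv2.minEnclosingCircle(P[b][:,:2].astype(np.float32));print(n,c)
    r=np.hypot(P[:,:,0]-c[0][0],P[:,:,1]-c[0][1])
    for lo,hi in((7,12),(12,17),(17,20),(20,22),(22,24),(24,26),(26,29)):
        m=b&(r>=lo)&(r<hi);z=P[m][:,2]
        if len(z):print(lo,hi,len(z),np.percentile(z,[10,50,90]).round(1))
E
```

```text
top ((665.3594360351562, 33.75772476196289), 26.010662078857422)
7 12 32 [72.7 75.8 80.2]
12 17 52 [74.4 77.  80.3]
17 20 36 [73.3 76.7 79.6]
20 22 34 [76.1 79.9 83.3]
22 24 32 [78.4 81.7 85. ]
24 26 35 [73.2 79.6 83.3]
26 29 3 [77.4 78.1 82. ]
side ((663.1431274414062, 35.652618408203125), 27.05519676208496)
7 12 16 [76.8 77.7 78.2]
12 17 19 [75.8 77.2 78.4]
17 20 19 [75.9 76.7 79.4]
20 22 35 [72.6 78.9 81.5]
22 24 38 [73.4 79.5 83.5]
24 26 41 [73.6 79.  81.9]
26 29 6 [76.6 79.5 80.9]
```

```bash
python3 -c "
from look import *
look('dn3',(245,150,315,220),(235,180,305,240),5.5)
s=manip.read_state();print(s['effort'])"
```

```text
17.1833 [599.26  29.05 106.28] [-3.1416e+00  1.0000e-04  7.7400e-02] [-2.63 -0.14  2.35] [-0.011  0.417  0.071] 12.98
[ 8.74275248e-02 -6.12556672e+01 -3.36004937e+01  7.94792385e-02
 -6.60042074e-01 -4.04629784e-03]
```

View pics/dn3.png

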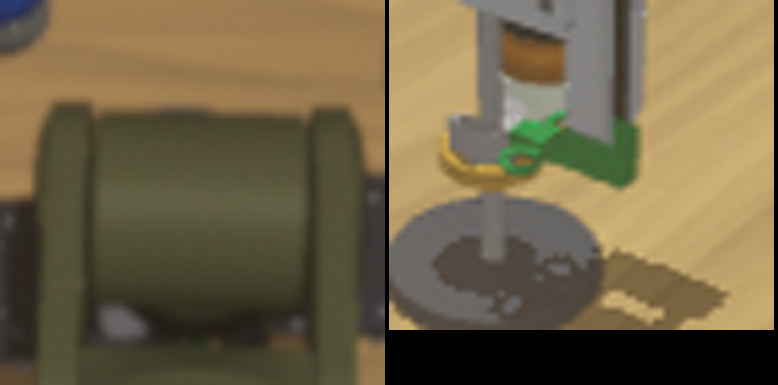

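Force (-3, 0, +2.4) with the moment puts the contact at the hub's front edge, probably on the rounded rim. I'll ease back a little more and go on down.

>>> carry_out(
  deltas=[
    [[-0.06,0,0],0,0],
    [[0,0,0],0,0],
    [[0,0,0],0,0],
    [[0,0,0],0,0],
  ],
)

```text
clock: 17.52
eef_pos: [598.8, 29.0, 106.3]
eef_rot: [3.142, -0.0, 0.077]
wrist_force: [0.3, 0.0, 0.5]
finger_gap: 13.1
```

```bash
cat > st.py <<'E'
from cell import manip
s=manip.read_state();print(s['clock'],s['eef_pos'].round(2),s['eef_rot'].round(4),s['wrist_force'].round(2),s['moment'].round(3),s['finger_gap'].round(2))
E
python3 st.py
```

```text
Traceback (most recent call last):
  File "st.py", line 2, in <module>
    s=manip.read_state();print(s['clock'],s['eef_pos'].round(2),s['eef_rot'].round(4),s['wrist_force'].round(2),s['moment'].round(3),s['finger_gap'].round(2))
                                                                                                                                     ^^^^^^^^^^^^^^^^^^^^^
AttributeError: 'float' object has no attribute 'round'
```

>>> carry_out(
  deltas=[
    [[0,0,0.05],0,0],
    [[0,0,0],0,0],
    [[0,0,0],0,0],
  ],
)

```text
clock: 17.77
eef_pos: [598.7, 29.0, 105.7]
eef_rot: [3.142, 0.0, 0.077]
wrist_force: [-1.7, 0.1, 1.7]
finger_gap: 13.2
```

```bash
python3 st.py
```

```text
Traceback (most recent call last):
  File "st.py", line 2, in <module>
    s=manip.read_state();print(s['clock'],s['eef_pos'].round(2),s['eef_rot'].round(4),s['wrist_force'].round(2),s['moment'].round(3),s['finger_gap'].round(2))
                                                                                                                                     ^^^^^^^^^^^^^^^^^^^^^
AttributeError: 'float' object has no attribute 'round'
```

```bash
sed -i "s/s\['finger_gap'\].round(2)/round(s['finger_gap'],2)/" st.py; python3 st.py; cat > m.py <<'E'
from h import *
def meas(name,tcp):
    q=np.load(f'side_{name}.npz');P=cloud('side',q['d']);hsv=cv2.cvtColor(q['im'],cv2.COLOR_RGB2HSV)
    hub0=np.array(tcp)+[66,5.2,-27.3]
    u=proj('side',[hub0+[0,0,18]])[0]
    g=cv2.inRange(hsv,(50,90,40),(80,255,255))>0
    g&=np.linalg.norm(P-np.array(tcp)-[30,3,-5],axis=2)<90
    z=P[g]-np.array(tcp); rel=z[:,0]
    # loops/arm region (x 15..55), visible top z
    a=z[(rel>15)&(rel<50)]; b=z[(rel<14)]
    h=(~g)&(np.hypot(P[:,:,0]-hub0[0],P[:,:,1]-hub0[1])<19)&(P[:,:,2]>hub0[2]+8)&(P[:,:,2]<hub0[2]+26)&(hsv[:,:,1]<70)
    k=P[h][:,2]-tcp[2]
    ys,xs=np.nonzero(g);print(name,'arm z',np.percentile(a[:,2],[50,85,95]).round(1),'block',np.percentile(b[:,2],[5,95]).round(1),'hub',h.sum(),np.percentile(k,[50,80,95]).round(1))
    gm=g.astype(np.uint8)
    r=[(xs[ys==y].min(),xs[ys==y].max(),y) for y in range(ys.min(),ys.max()+1)if (ys==y).any()]
    print(' green px bbox',xs.min(),xs.max(),ys.min(),ys.max(),'tcp px',proj('side',[tcp])[0].round(1),'centroid-rel',(np.array([xs.mean(),ys.mean()])-proj('side',[tcp])[0]).round(2))
for n,t in(('ins2',(601,29.1,147.2)),('dn1',(600.5,29.1,116.4)),('dn2',(599.9,29.1,107.25)),('dn3',(599.3,29.05,106.25))): meas(n,t)
E
python3 m.py
```

```text
17.7667 [598.71  29.01 105.74] [3.1416e+00 1.0000e-04 7.7500e-02] [-1.74  0.13  1.73] [-0.019  0.175 -0.018] 13.25
ins2 arm z [-11.7  -9.2  -8.5] block [-15.1  10.8] hub 74 [-10.1  -8.8  -3.4]
 green px bbox 254 278 187 199 tcp px [273.2 191.2] centroid-rel [-5.81  1.9 ]
dn1 arm z [-11.   -9.1  -8.3] block [-14.5  10.9] hub 77 [-10.5  -8.4  -5.3]
 green px bbox 255 278 197 209 tcp px [273.3 201.7] centroid-rel [-5.83  1.72]
dn2 arm z [-10.2  -8.3  -7.7] block [-14.1  10.8] hub 82 [-9.  -7.6 -5.9]
 green px bbox 255 278 200 212 tcp px [273.5 204.8] centroid-rel [-5.98  1.52]
dn3 arm z [-10.4  -8.3  -6.9] block [-13.8  10.6] hub 79 [-8.9 -7.3 -5.2]
 green px bbox 255 279 200 213 tcp px [273.6 205.2] centroid-rel [-6.05  1.48]
```

>>> carry_out(
  deltas=[
    [[0,0,-0.2],0,0],
    [[0,0,-0.2],0,0],
    [[0,0,0],0,0],
    [[0,0,0],0,0],
  ],
)

```text
clock: 18.1
eef_pos: [598.8, 29.0, 109.8]
eef_rot: [-3.142, -0.0, 0.078]
wrist_force: [-1.0, 0.7, -1.5]
finger_gap: 12.9
```

```bash
python3 -c "
from look import *
look('up1',None,(225,175,305,245),8)"; cat >> m.py <<'E'
meas('up1',manip.read_state()['eef_pos'])
E
python3 m.py | tail -2
```

```text
18.15 [598.71  29.   109.7 ] [-3.1415e+00  1.0000e-04  7.7400e-02] [ 0.8   0.49 -0.19] [ 0.003  0.089 -0.012] 13.39
up1 arm z [-11.5  -8.8  -8.2] block [-13.9  11.5] hub 82 [-10.1  -8.8  -4.8]
 green px bbox 255 279 200 211 tcp px [273.9 204.1] centroid-rel [-5.37  1.75]
```

View pics/up1.png

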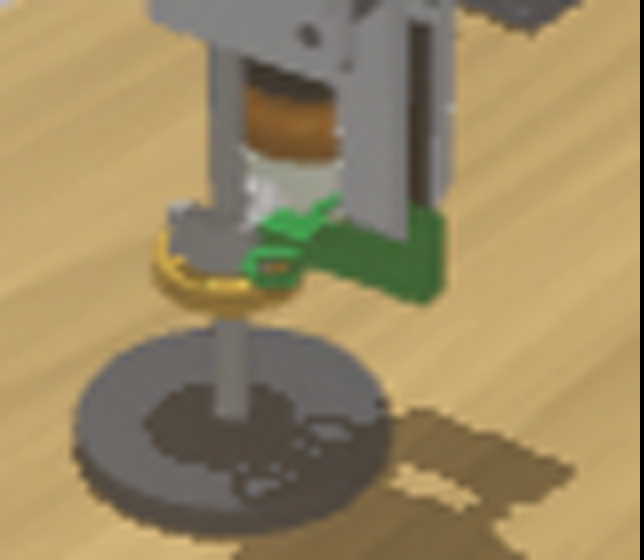

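Lifting off took the tilt away, so the hub had been riding on the front of the rim. I'll go a bit further back and try again.

>>> carry_out(
  deltas=[
    [[-0.1,0,0],0,0],
    [[0,0,0.1],0,0],
    [[0,0,0.1],0,0],
    [[0,0,0.05],0,0],
    [[0,0,0.05],0,0],
    [[0,0,0],0,0],
    [[0,0,0],0,0],
  ],
)

```text
clock: 18.73
eef_pos: [597.7, 28.9, 106.7]
eef_rot: [-3.142, 0.0, 0.077]
wrist_force: [0.2, 0.0, -0.5]
finger_gap: 13.0
```

>>> carry_out(
  deltas=[
    [[0,0,0.05],0,0],
    [[0,0,0.05],0,0],
    [[0,0,0],0,0],
    [[0,0,0],0,0],
  ],
)

```text
clock: 19.07
eef_pos: [597.7, 28.9, 105.7]
eef_rot: [3.142, -0.0, 0.077]
wrist_force: [1.2, 0.0, -0.3]
finger_gap: 13.1
```

```bash
python3 st.py
```

```text
19.0667 [597.74  28.91 105.75] [ 3.1416 -0.      0.0774] [ 1.25  0.01 -0.33] [ 0.069 -0.028 -0.006] 13.05
```

>>> carry_out(
  deltas=[
    [[0,0,0.05],0,0],
    [[0,0,0.05],0,0],
    [[0,0,0],0,0],
    [[0,0,0],0,0],
  ],
)

```text
clock: 19.4
eef_pos: [597.7, 28.9, 104.7]
eef_rot: [3.142, -0.0, 0.077]
wrist_force: [0.3, 0.3, -0.7]
finger_gap: 12.9
```

>>> carry_out(
  deltas=[
    [[0,0,0.05],0,0],
    [[0,0,0],0,0],
    [[0,0,0],0,0],
  ],
)

```text
clock: 19.65
eef_pos: [597.7, 28.9, 104.2]
eef_rot: [3.142, -0.0, 0.077]
wrist_force: [0.0, -0.1, -0.3]
finger_gap: 12.9
```

```bash
python3 -c "
from look import *
look('dn4',None,(225,175,305,245),8)
from m import *
meas('dn4',manip.read_state()['eef_pos'])" | (head -1; tail -2)
```

```text
19.7 [597.72  28.94 104.22] [-3.1416  0.      0.0775] [ 1.05 -1.13 -1.05] [ 0.028 -0.03   0.011] 13.53
```

View pics/dn4.png

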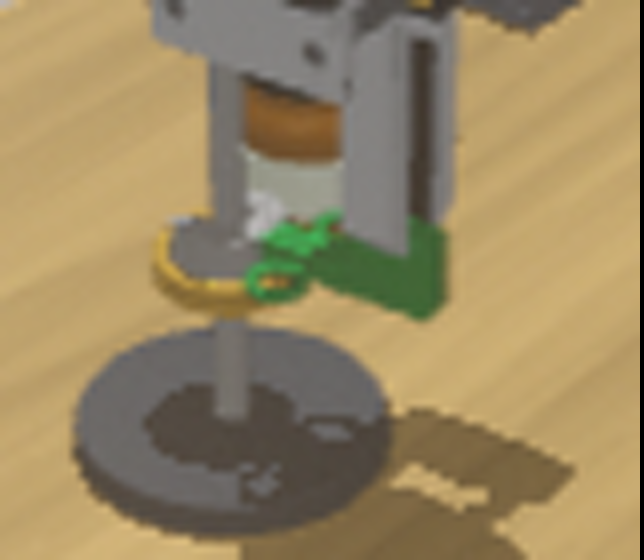

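It went into the recess free of force: the hub now sits inside the gold rim at crop (215,250). I'll continue to the bottom.

>>> carry_out(
  deltas=[
    [[0,0,0.03],0,0],
    [[0,0,0],0,0],
    [[0,0,0],0,0],
  ],
)

```text
clock: 19.95
eef_pos: [597.7, 28.9, 104.0]
eef_rot: [3.142, 0.0, 0.077]
wrist_force: [-0.6, -0.7, 0.4]
finger_gap: 12.8
```

>>> carry_out(
  deltas=[
    [[0,0,0.03],0,0],
    [[0,0,0],0,0],
    [[0,0,0],0,0],
  ],
)

```text
clock: 20.2
eef_pos: [597.6, 28.9, 103.8]
eef_rot: [3.142, 0.0, 0.077]
wrist_force: [-2.7, -0.1, 1.2]
finger_gap: 13.1
```

>>> carry_out(
  deltas=[
    [[0,0,0.03],0,0],
    [[0,0,0],0,0],
    [[0,0,0],0,0],
  ],
)

```text
clock: 20.45
eef_pos: [597.6, 28.9, 103.4]
eef_rot: [3.142, 0.0, 0.078]
wrist_force: [-4.5, -0.8, 5.2]
finger_gap: 13.3
```

>>> carry_out(
  deltas=[
    [[0,0,0.03],0,0],
    [[0,0,0],0,0],
    [[0,0,0],0,0],
  ],
)

```text
clock: 20.7
eef_pos: [597.6, 28.9, 103.2]
eef_rot: [-3.142, 0.0, 0.077]
wrist_force: [-5.3, 0.2, 6.0]
finger_gap: 12.9
```

Bottomed at TCP z≈103.9 (underside ≈76.6, matching the cup floor by depth at ≈76.7). I'll relax the push, check, then release.

>>> carry_out(
  deltas=[
    [[0,0,-0.04],0,0],
    [[0,0,-0.03],0,0],
    [[0,0,0],0,0],
    [[0,0,0],0,0],
  ],
)

```text
clock: 21.03
eef_pos: [597.8, 28.9, 103.7]
eef_rot: [-3.142, -0.0, 0.077]
wrist_force: [-1.9, -0.7, 1.5]
finger_gap: 13.7
```

```bash
python3 -c "
from look import *
look('bot',None,(225,175,305,245),8)
from m import *
meas('bot',manip.read_state()['eef_pos'])" | (head -1; tail -2)
```

```text
21.0833 [597.76  28.97 103.65] [-3.1415 -0.      0.0775] [-2.81 -0.53  1.49] [ 0.024  0.427 -0.038] 13.21
```

View pics/bot.png

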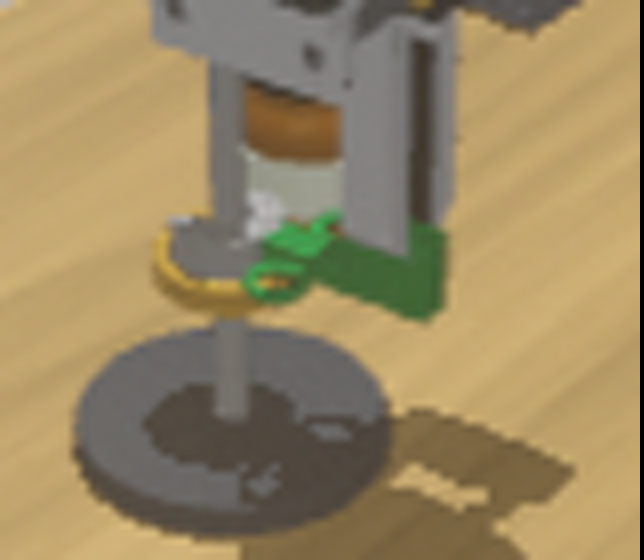

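>>> carry_out(
  deltas=[
    [[-0.01,0,-0.02],0,0],
    [[0,0,0],0,0],
    [[0,0,0],0,0],
  ],
  grip_force=15,
)

```text
clock: 21.33
eef_pos: [597.8, 29.0, 103.8]
eef_rot: [-3.142, -0.0, 0.078]
wrist_force: [1.4, 1.2, -0.9]
finger_gap: 13.4
```

>>> carry_out(
  deltas=[
    [[0,0,0],0,0],
    [[0,0,0],0,0],
    [[0,0,0],0,0],
  ],
  grip_force=3,
)

```text
clock: 21.58
eef_pos: [597.7, 28.9, 103.9]
eef_rot: [3.142, -0.0, 0.077]
wrist_force: [2.0, 0.3, -1.7]
finger_gap: 13.5
```

```bash
python3 st.py
```

```text
21.5833 [597.73  28.89 103.9 ] [ 3.1415e+00 -2.0000e-04  7.7400e-02] [ 2.04  0.33 -1.74] [-0.012 -0.221  0.027] 13.54
```

Only light forces now, so I'm opening in small steps.

>>> carry_out(
  deltas=[
    [[0,0,0],0,0.16],
    [[0,0,0],0,0.18],
    [[0,0,0],0,0.2],
    [[0,0,0],0,0.23],
    [[0,0,0],0,0.27],
    [[0,0,0],0,0.31],
    [[0,0,0],0,0.35],
    [[0,0,0],0,0.35],
    [[0,0,0],0,0.35],
  ],
)

```text
clock: 22.33
eef_pos: [597.6, 28.9, 103.9]
eef_rot: [3.142, -0.0, 0.077]
wrist_force: [-0.4, -0.6, -0.5]
finger_gap: 32.7
```

```bash
python3 -c "
from look import *
look('rel',None,(225,175,305,245),8)
from m import *
meas('rel',manip.read_state()['eef_pos'])" | (head -1; tail -2)
```

```text
22.3833 [597.64  28.92 103.96] [-3.1416 -0.      0.0774] [-1.19 -0.67  0.43] [ 0.005  0.032 -0.005] 32.91
```

View pics/rel.png

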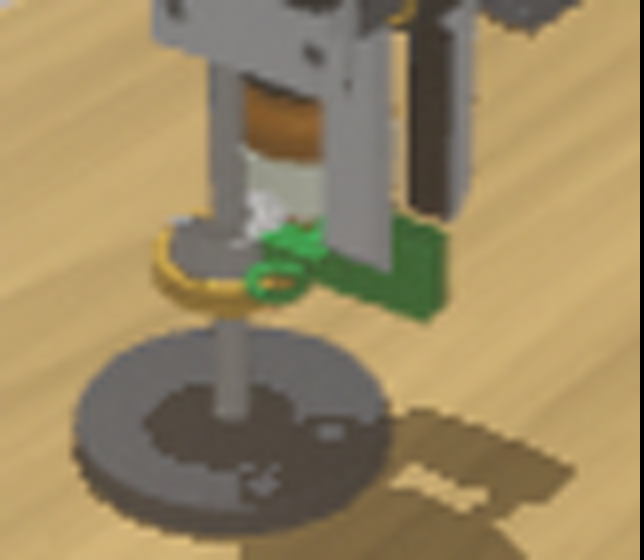

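The holder hasn't moved, and the fingers are clear at crop (360,200) and (440,150). Withdrawing.

>>> carry_out(
  deltas=[
    [[0,0,-0.3],0,0.35],
    [[0,0,-0.6],0,0.35],
    [[0,0,-1],0,0.35],
    [[0,0,-1.5],0,0.35],
    [[0,0,-1.5],0,0.35],
    [[0,0,-1.5],0,0.35],
    [[0,0,-1.5],0,0.35],
    [[0,0,-1.5],0,0.35],
    [[0,0,-1.5],0,0.35],
    [[-2,0,-1],0,0.35],
    [[-2.5,0,0],0,0.35],
    [[-2.5,0,0],0,0.35],
    [[-2.5,0,0],0,0.35],
    [[-2.5,0,0],0,0.35],
    [[-2.5,0,0],0,0.35],
    [[-2,0,0],0,0.35],
    [[-1,0,0],0,0.35],
    [[0,0,0],0,0.35],
  ],
)

```text
clock: 23.88
eef_pos: [422.4, 15.3, 224.1]
eef_rot: [3.141, -0.002, 0.077]
wrist_force: [0.2, -0.4, -0.2]
finger_gap: 33.0
```

```bash
python3 -c "
from look import *
look('fin',(240,150,320,240),(225,150,305,240),5)
for n in('top','side'): cv2.imwrite(f'pics/full_{n}.png',np.load(f'{n}_fin.npz')['im'][:,:,::-1])
P=cloud('top',np.load('top_fin.npz')['d']);im=np.load('top_fin.npz')['im'];hsv=cv2.cvtColor(im,cv2.COLOR_RGB2HSV)
r=np.hypot(P[:,:,0]-600,P[:,:,1]-28)<40
g=(cv2.inRange(hsv,(50,90,40),(80,255,255))>0)&r
b=g&(P[:,:,0]<612)&(P[:,:,2]>104);print('block top',b.sum(),np.percentile(P[b][:,2],[10,50,90]),cv2.minAreaRect(P[b][:,:2].astype(np.float32)))
for lo,hi in((582,592),(592,602),(602,612)):
  k=b&(P[:,:,0]>lo)&(P[:,:,0]<hi);print(lo,np.median(P[k][:,2]) if k.any() else None)
h=(hsv[:,:,1]<70)&(np.hypot(P[:,:,0]-665,P[:,:,1]-33.5)<20)&(P[:,:,2]>85)&(P[:,:,2]<105)
print('hub',h.sum(),np.median(P[h],0));
for lo,hi in((646,656),(656,666),(666,685)):
  k=h&(P[:,:,0]>lo)&(P[:,:,0]<hi);print(lo,k.sum(),np.median(P[k][:,2]) if k.any() else None)
P=cloud('side',np.load('side_fin.npz')['d']);im=np.load('side_fin.npz')['im'];hsv=cv2.cvtColor(im,cv2.COLOR_RGB2HSV)
g=(cv2.inRange(hsv,(50,90,40),(80,255,255))>0)&(np.hypot(P[:,:,0]-600,P[:,:,1]-28)<30)
for lo,hi in((580,590),(590,600),(600,615)):
  k=g&(P[:,:,0]>lo)&(P[:,:,0]<hi);print('side',lo,np.percentile(P[k][:,2],[3,97]) if k.any() else None)
"
```

```text
23.9833 [423.94  15.37 223.71] [ 3.1414e+00 -1.5000e-03  7.7300e-02] [-0.06 -0.71  0.43] [0.015 0.013 0.027] 32.65
block top 57 [111.48577287 114.52482658 117.1311349 ] ((597.5374145507812, 28.629749298095703), (28.635417938232422, 12.93278694152832), 0.5996825098991394)
582 114.77610108927274
592 114.61111550399414
602 113.81358561933939
hub 90 [657.79351564  31.62240355  94.17889936]
646 39 94.89828392757636
656 34 94.11238958301499
666 17 93.87505090629543
side 580 [ 92.14324187 115.8004793 ]
side 590 [ 92.33229159 114.81742603]
side 600 [ 90.40934418 115.87814549]
```

View pics/fin.png

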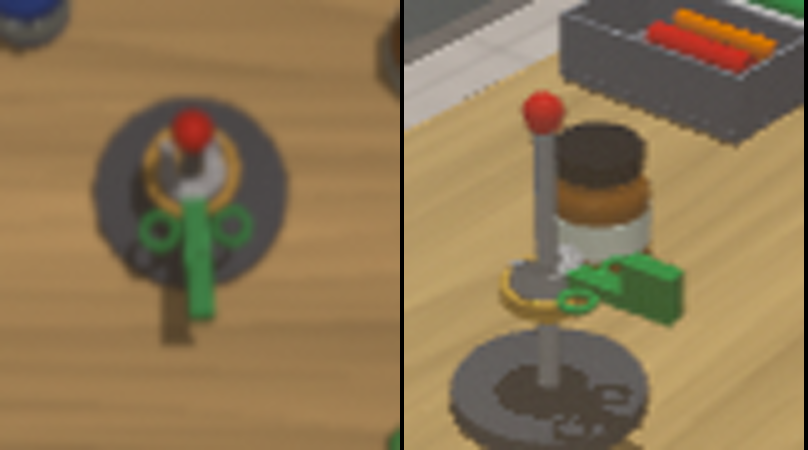

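View pics/full_side.png

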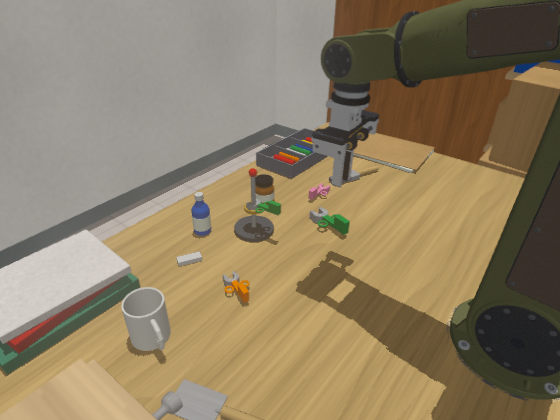

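The holder is level in the cup: block top z≈114.5 all along (expected 114.6) and hub top ≈94.2 (expected 94.6). In the side crop the hub sits inside the rim at (540,285), and the other things are where they were. Handing in.

```bash
python3 -c "
from cell import workorder
print(workorder.sign_off())"
```

```text
the job is handed in; nothing more can be done
None
```

The green holder is on the stand's post, bottomed in the brass cup and sitting level. I handed it in at about 24 s. I picked the smaller of the two green holders and slid its hub onto the post above the cup. I felt the post come fully home at about 5.6 N, then eased off and lowered it.

- **Seating:** the hub first touched the front of the cup's rim, so I moved it back about 3 mm in small steps before it dropped in. It bottomed at about 76.6 mm, which matches the cup floor seen by depth (about 76.7 mm). After I let go, the block top measured about 114.5 mm and the hub top about 94.2 mm, so it is level to within about 1 mm.
- **Forces:** the highest reading was about 6 N on any axis (roughly 8 N combined) at the wrist, when it bottomed. The post or cup may have felt more than that because of the overhang, and I couldn't measure it there.
- **Not ideal:** to get past the rim, the hub went in about 3 mm back from where the post felt fully home, so the post is probably not right against the slot's back. Each time it touched the rim it also pitched up by about 1°, and that went away when I lifted it.
- **Other things:** the orange holder and the other objects looked unmoved in the final side picture; I didn't measure them.

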